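Refit the crank on a balcony hose reel

ROBOT

A 7-joint arm with a two-finger parallel gripper is mounted at the origin on the work surface. World frame = base frame: x ahead of the robot, y to its left, z up, the work surface at z = 0. Lengths are in m, angles in rad, forces in N, time in s.
With the tool pointing down it reaches from about 0.4 to 0.85 m from the base axis. Payload 10.4 kg.
Tool frame: the origin (TCP) lies at the very end of the fingers, on their centre line; the grasp point (between the pads) lies 19 mm behind it (manip.grip_point_offset is the distance from the TCP to the grasp point, in m); z points along the fingers, y is the line along which they close (so a half turn about z gives the same grasp; the last joint's range is limited). The gripper opens to 85 mm and grips with 20 to 120 N. Pads are 22 mm wide; open, the fingers measure 114 mm over their backs; the gripper's body (76 mm by 85 mm) begins 54 mm behind the grasp point. The pads swing forward as they close: fully open they stand 13 mm farther back than shut.
Start: joints at [-1.328, 0.332, -0.065, 1.46, 0.022, 1.35, -0.088], TCP at [0.164, 0.603, 0.231] pointing down, gripper open.
Joint ranges: [-2.6, 2.6], [-0.5, 2.12], [-1.47, 1.34], [0.16, 2.42], [-1.27, 4.41], [0.06, 2.06], [-2.6, 2.6]. Speed limits (rad/s): [2.22, 2.22, 2.79, 2.79, 3.14, 3.14, 3.14].

INTERFACE

Orientations are given as a unit quaternion [x, y, z, w].
In Python, from workcell import manip gives the robot as it stands. The module is installed in compiled form; this text tells all that it offers.
- The arm moves only by the shell command python3 -m inch 'ROWS' [OPENING] [FORCE]. ROWS is JSON, a list of rows, each a list of 2 entries, a list of its own where there are three numbers: the shift along the tool's x, y, z each as a share of 0.08 m, from -1 to 1, then the turn, a rotation vector about the tool's x, y, z each as a share of 45 degrees, from -1 to 1. A call has exactly 10 rows; each row is the pose to reach, as a shift and turn from the pose commanded when the call began, along the tool's axes at that moment; what a row does not reach only later rows make up. A row lasts 1/10 s, in which the tool goes at most 50 mm and 8.59 degrees, less where a joint would pass 70% of its speed; a pose out of reach is approached as far as the arm can. A call with a number of a shift or a turn outside -1 to 1 is refused whole. A call with a gripper value outside its range is refused whole. OPENING is the opening, from 0 (shut) to 1 (fully open), set as the call begins (- or left out, the last holds). The fingers move at their own pace and stop on an object; FORCE is the grip in N (left out, the last holds). Time passes only in rows, so rows that repeat a pose let the fingers close, or fill a call up. It gives the time, the measured TCP pose, the force, the opening and the grip force at its end, in the units of the state.
- manip.get_obs(): the state, without advancing time (a new reading comes with each control period).
- manip.camera(name): name is "scene" or "top" or "wrist"; returns the picture (420x560x3 uint8, red, green, blue); there is no depth.
- manip.camera_params(name): a dict with "fov_y" (degrees; the focal length in pixels is half the picture's height over the tangent of half this angle, whatever the lens; pixels are square), "cx", "cy" (the principal point, pixels), "camera_from_world" (4x4, takes a point from world to camera coordinates); the wrist camera has in their place "T_tool_cam" (4x4, takes a point from camera to tool coordinates, whose origin is the TCP and whose axes are the flange's). Camera axes: x right, y up, looking along -z (the intrinsics and any distortion apply to the point x, -y, -z); pixel columns grow to the right and rows downward; lengths in m; the calibration is good to about 2 mm. A picture is of the moment at which its call begins: read the wrist's pose just before it. camera_params takes no time and is no camera call.
- manip.hand_in(): hands the job in; it is judged then, once.
The state is a dict: "clock": time; "joint_pos": joint angles; "joint_velocities": joint speeds; "tau": joint torques, N m; "position": TCP position; "ee_rot": TCP orientation; "ft_force": force on the tool from outside, world axes, zero at the start; "torque": the same for the moment, N m; "grip_width": opening from 0.0 (shut) to 1.0 (fully open); "grasp_force": force on a finger pad.
Only numpy, scipy, OpenCV 4.12 (cv2) and the standard library are available. Lean on these libraries where they do the work, as an engineer would, in place of code of your own. Each camera call takes 0.05 s, during which the arm holds its last target. There are 200 camera calls.

TASK

The flat hose reel lies on its back with its orange crank off. Pick up the crank, lower it over the reel's splined stub shaft, turn it as needed until the splines mesh, slide it home without forcing it, and then keep it pressed fully down against the spring washer so that I can push the retaining clip into the groove: finish while you are still holding the crank down. Leave the pots, the bucket and the spray nozzle alone.

Things in the scene. Friction and masses are not known exactly. Their poses are not given: they have to be found in the camera images.
- crank: Orange plastic crank, 0.26 kg, loose on the floor, hub mouth down. Origin: centre of the underside of its hub; z up. Hub: block 48 (x) x 44 (y) x 38 mm high with a vertical splined through-bore; its flat side faces at y = +-22 mm are the place to grip. Arm: 22 mm wide, 18 to 30 mm high, along +x, with an upright black knob 27 mm thick at x = 112 mm, top 104 mm above the underside.
- hub_bore (a point): Centre of the bore's mouth in the underside of the crank hub; axes as the crank's. The bore is 22 mm wide with 6 straight grooves at 60 deg steps, one of them towards the arm (+x), each 7 mm wide, reaching out to radius 16 mm, over the full 38 mm height.
- reel: Closed flat-hose cassette lying on its back, fixed: round green shell 280 mm across, 86 mm high. Origin on the floor under its centre, z up; carry handle reaching to 190 mm on its -x side, hose outlet to 162 mm on its +x side. The drum with the stub shaft stands up from its middle. A fixed low pine crate, 85 mm high, stands beyond the work.
- seat (a point): Centre of the crank's seat, on the drum axis, 112 mm above the floor; turns with the drum, z up. The seat is a flat shoulder 58 mm across, 26 mm above the grey drum plate; the hub's underside rests on it when fully home. The stub has 6 splines at 60 deg steps, one along +x here; white ribs on the drum plate run outwards in line with them.
- stub_tip (a point): Top of the aluminium stub shaft, 54 mm above the seat. From the seat up: core 20 mm thick with splines 5 mm wide out to radius 15 mm, their upper ends rounded off between 23 and 25.5 mm; above 26 mm a plain round nose 19 mm thick, tapered at its tip, with the clip groove 38.5 to 41.5 mm above the seat, just clear of the hub once the crank is fully pressed.
- drum (a joint): Turn of the drum with the stub in the shell, rad, positive anticlockwise from above; held by a brake of about 0.45 N m, so that it stands still under light touches.
- washer (a joint): How far the steel spring washer around the stub is pressed down, m: 0 = free, standing 5 mm above the seat; 0.005 = flush with the seat. It pushes up with 4 N at 0 and 12 N at 0.005; the weight of the crank alone does not press it down.
- pot_a: Larger glazed blue pot, 116 mm across, 105 mm high, loose; origin under its centre.
- pot_b: Smaller glazed blue pot, 95 mm across, 88 mm high, loose; origin under its centre.
- bucket: Small aluminium bucket, 140 mm across, 124 mm high, loose; origin under its centre.
- nozzle: White plastic spray nozzle lying on its side, about 100 x 130 mm, 38 mm high, loose; origin under its barrel.
Mind the look-alikes: they are no part of the job. There is more than one size of the crank; the job needs the smaller.

How it is judged:
On the way:
1. the splines have meshed and the crank has slid well down the stub, upright (z of crank in the frame of seat below 0.016 m and horizontal distance between crank and seat below 0.004 m and angle between crank's own z axis and vertical below 0.1 rad), for 0.1 s.
At the end, for the whole second after the job is handed in: The crank sits upright (within 3.4 deg) on the meshed splines, its underside within 2 mm of the seat and centred within 3 mm, with the spring washer pressed down by more than 3.5 of its 5 mm, at rest, the fingers still on it (more than 5 N); this lasts through the final second (z of crank in the frame of seat below 0.002 m and horizontal distance between crank and seat below 0.003 m and angle between crank's own z axis and vertical below 0.06 rad and value of joint washer above 0.0035 m and contact force between the fingers and crank above 5 N and linear speed of crank below 0.01 m/s); the arm keeps its last pose, push and grip.
It fails at once if the crank is forced: more than 60 N between it and the reel (contact force between crank and reel above 60 N).
It fails at once if a pot, the bucket or the spray nozzle is moved by more than 20 mm (distance of any of pot_a, pot_b, bucket, nozzle from where it was at the start of the episode above 0.02 m).
It also fails if it takes over 42 s, if anything falls off the work surface, if the arm or the gripper's body presses on something with over 40 N, if the wrist force passes 120 N, or if a joint passes its speed limit or range.

## Working session

There is one attempt and no reset: what is moved stays moved. The work goes in short steps, Python scripts to look and compute and a shell command to move; the robot and the scene stay as the last step left them, time stands still between calls to the robot, and variables do not carry over. Pictures are saved under pics/ and viewed, at most 10 in all, crops included, and the job is handed in when it is done.

```bash
mkdir -p pics; python3 - <<'E'
from workcell import manip
import cv2,numpy as np
o=manip.get_obs();print({k:np.round(v,3).tolist() for k,v in o.items()})
for n in("top","scene"):
    cv2.imwrite(f"pics/{n}0.png",manip.camera(n)[:,:,::-1]);p=manip.camera_params(n);print(n,p)
print(manip.camera_params("wrist"),manip.grip_point_offset)
E
```

```text
{'clock': 0.0, 'joint_pos': [-1.328, 0.333, -0.065, 1.461, 0.022, 1.35, -0.089], 'joint_velocities': [-0.0, -0.001, 0.003, -0.001, 0.0, 0.001, 0.0], 'tau': [-0.0, -62.542, 0.049, -39.162, 0.016, 0.01, -0.0], 'position': [0.164, 0.603, 0.231], 'ee_rot': [0.133, 0.991, -0.001, -0.0], 'ft_force': [-0.507, 0.707, 0.016], 'torque': [-0.007, -0.031, -0.001], 'grasp_force': 0.0, 'grip_width': 1.001}
top {'fov_y': 43.34967809537672, 'cx': 291.13657958585975, 'cy': 205.2323909918829, 'camera_from_world': array([[-0.02687447, -0.99955877, -0.01264994,  0.01486161],
       [ 0.99484703, -0.02798107,  0.09744969, -0.54579795],
       [-0.09776065, -0.00996585,  0.99516006, -1.97016579],
       [ 0.        ,  0.        ,  0.        ,  1.        ]])}
scene {'fov_y': 48.033729912473895, 'cx': 283.7781275577301, 'cy': 205.68868463690148, 'camera_from_world': array([[-0.70883966,  0.70526636,  0.01207053,  0.36849265],
       [-0.60389582, -0.61562045,  0.50628183,  0.2507167 ],
       [ 0.36449441,  0.3515833 ,  0.8622836 , -1.64855112],
       [ 0.        ,  0.        ,  0.        ,  1.        ]])}
{'fov_y': 70.46532060590337, 'cx': 282.0558095246995, 'cy': 206.55802589182426, 'T_tool_cam': array([[-5.03701979e-04,  9.62458927e-01,  2.71426898e-01,
         6.88361352e-02],
       [ 9.99999862e-01,  5.25144402e-04, -6.36638285e-06,
         2.69242391e-04],
       [-1.48665698e-04,  2.71426857e-01, -9.62459058e-01,
        -1.42799388e-01],
       [ 0.00000000e+00,  0.00000000e+00,  0.00000000e+00,
         1.00000000e+00]])} 0.0187
```

View pics/top0.png

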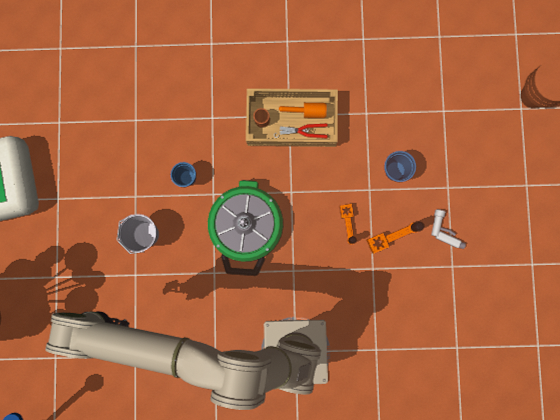

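View pics/scene0.png

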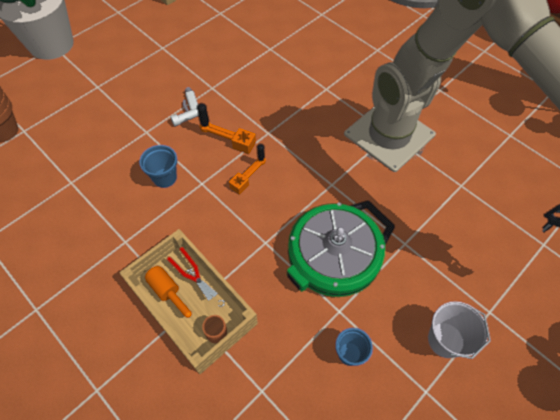

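The pictures show two cranks. In the top view the smaller has its hub at about (346,211) and its knob at (352,240). The larger has its hub at (378,243) and its knob at (417,227). The other orange thing is the trowel handle in the crate at (315,110). By the description I choose the smaller, at (346,211). The stub is at about (245,222). I'll check the choice in one crop and measure.

```bash
cat > h.py <<'E'
from workcell import manip
import cv2,numpy as np
from scipy.spatial.transform import Rotation as R
def cam(name,obs=None):
    p=manip.camera_params(name); f=210/np.tan(np.radians(p["fov_y"]/2))
    if name=="wrist":
        T=np.eye(4);T[:3,:3]=R.from_quat(obs["ee_rot"]).as_matrix();T[:3,3]=obs["position"]
        W=T@p["T_tool_cam"]
    else: W=np.linalg.inv(p["camera_from_world"])
    return W,f,p["cx"],p["cy"]
def px2w(c,u,v,z):
    W,f,cx,cy=c
    d=W[:3,:3]@np.array([(u-cx)/f,-(v-cy)/f,-1]); return W[:3,3]+d*(z-W[2,3])/d[2]
def w2px(c,P):
    W,f,cx,cy=c; q=np.linalg.inv(W)@np.r_[P,1]; return cx-f*q[0]/q[2], cy+f*q[1]/q[2]
def orange(im,s=170):
    h=cv2.cvtColor(im,cv2.COLOR_RGB2HSV); return cv2.inRange(h,(8,s,120),(22,255,255))
E
python3 - <<'E'
from h import *
im=cv2.imread("pics/top0.png")[:,:,::-1].copy(); c=cam("top")
for s in(190,215,235):
    m=orange(im,s); n,l,st,ce=cv2.connectedComponentsWithStats(m)
    print(s,[(st[i].tolist(),ce[i].round(1).tolist()) for i in range(1,n) if st[i,4]>60][:8])
for n,(u,v,z) in dict(hub=(346.5,210.5,.038),knob=(352,239.5,.104),bighub=(378,243,.05),bigknob=(418,227,.12),stub=(245,222,.166),potb=(400,167,.05),noz=(447,230,.03)).items(): print(n,px2w(c,u,v,z).round(3))
a=cv2.resize(im[190:260,325:435],None,fx=5,fy=5,interpolation=2);b=cv2.resize(im[180:280,200:290],None,fx=3.5,fy=3.5,interpolation=2)
o=np.zeros((360,880,3),np.uint8);o[:350,:550]=a;o[:350,555:555+b.shape[1]]=b
cv2.imwrite("pics/crop1.png",cv2.resize(o,(795,325))[:,:,::-1])
E
```

```text
190 [([279, 103, 48, 15, 462], [308.2, 109.7]), ([339, 203, 15, 42, 292], [347.4, 219.6]), ([366, 222, 51, 32, 479], [388.2, 238.1])]
215 [([279, 103, 47, 15, 442], [308.3, 109.6]), ([340, 204, 14, 36, 239], [347.4, 218.5]), ([367, 223, 48, 30, 430], [388.1, 238.1])]
235 [([279, 103, 47, 15, 397], [308.5, 109.3]), ([340, 204, 13, 35, 195], [347.6, 219.1]), ([367, 223, 46, 30, 366], [388.2, 238.1])]
hub [ 0.519 -0.207  0.038]
knob [ 0.408 -0.217  0.104]
bighub [ 0.394 -0.318  0.05 ]
bigknob [ 0.446 -0.453  0.12 ]
stub [0.478 0.162 0.166]
potb [ 0.676 -0.413  0.05 ]
noz [ 0.436 -0.581  0.03 ]
```

View pics/crop1.png

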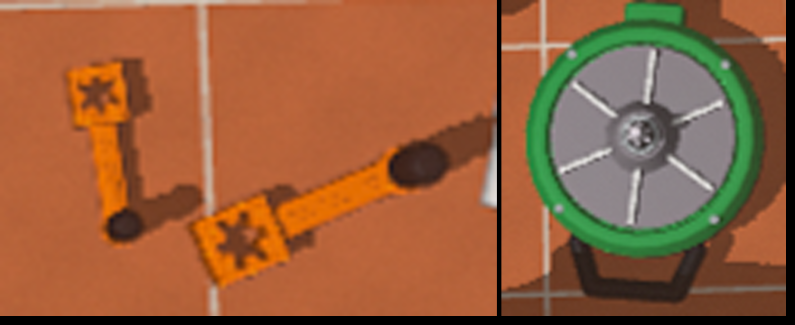

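The crop shows the smaller crank with its hub at crop (98,95) and its knob at (122,225). They are 0.112 m apart on the ground, which matches the description. The big crank's hub is at (240,240). The reel's stub is at crop (641,132), with six ribs and the handle towards -x.

```bash

python3 -m inch '[[[-0.1,-0.1,0],[0,0,0]],[[-0.2,-0.2,0],[0,0,0]],[[-0.3,-0.3,0],[0,0,0]],[[-0.4,-0.4,0],[0,0,0]],[[-0.5,-0.5,0],[0,0,0]],[[-0.6,-0.6,0],[0,0,0]],[[-0.7,-0.7,0],[0,0,0]],[[-0.8,-0.8,0],[0,0,0]],[[-0.9,-0.9,0],[0,0,0]],[[-1,-1,0],[0,0,0]]]' 1
python3 -m inch '[[[-0.1,-0.1,0],[0,0,0]],[[-0.2,-0.2,0],[0,0,0]],[[-0.3,-0.3,0],[0,0,0]],[[-0.4,-0.4,0],[0,0,0]],[[-0.5,-0.5,0],[0,0,0]],[[-0.6,-0.6,0],[0,0,0]],[[-0.7,-0.7,0],[0,0,0]],[[-0.8,-0.8,0],[0,0,0]],[[-0.9,-0.9,0],[0,0,0]],[[-1,-1,0],[0,0,0]]]'
python3 -m inch '[[[-0.1,-0.1,0],[0,0,0]],[[-0.2,-0.2,0],[0,0,0]],[[-0.3,-0.3,0],[0,0,0]],[[-0.4,-0.4,0],[0,0,0]],[[-0.5,-0.5,0],[0,0,0]],[[-0.6,-0.6,0],[0,0,0]],[[-0.7,-0.7,0],[0,0,0]],[[-0.8,-0.8,0],[0,0,0]],[[-0.9,-0.9,0],[0,0,0]],[[-1,-1,0],[0,0,0]]]'
python3 - <<'E'
from h import *
o=manip.get_obs();c=cam("wrist",o);im=manip.camera("wrist");np.save("w3.npy",im);import pickle;pickle.dump(o,open("w3.pkl","wb"))
cv2.imwrite("pics/w3.png",im[:,:,::-1]);print(o["position"],o["joint_pos"],w2px(c,[.478,.162,.166]),w2px(c,[.478,.162,.09]))
E
```

```text
clock: 1.1
position: [0.2208, 0.504, 0.2313]
ee_rot: [0.132, 0.991, 0.0, 0.0]
ft_force: [0.3, 0.3, 0.1]
grip_width: 1.001
grasp_force: 0.0
clock: 2.1
position: [0.277, 0.4058, 0.2313]
ee_rot: [0.133, 0.991, 0.0, -0.0]
ft_force: [0.2, -0.2, 0.9]
grip_width: 1.0
grasp_force: 0.0
clock: 3.1
position: [0.3332, 0.3076, 0.2313]
ee_rot: [0.133, 0.991, 0.0, 0.0]
ft_force: [0.8, -0.4, -0.3]
grip_width: 1.002
grasp_force: 0.0
[0.33315862 0.30763703 0.23131418] [-1.00057378 -0.05501215  0.14919628  1.89688675  0.00844799  1.29901424
  0.45113088] (np.float64(167.8588553400874), np.float64(408.06532833422546)) (np.float64(192.37814175649396), np.float64(346.75203782065927))
```

View pics/w3.png

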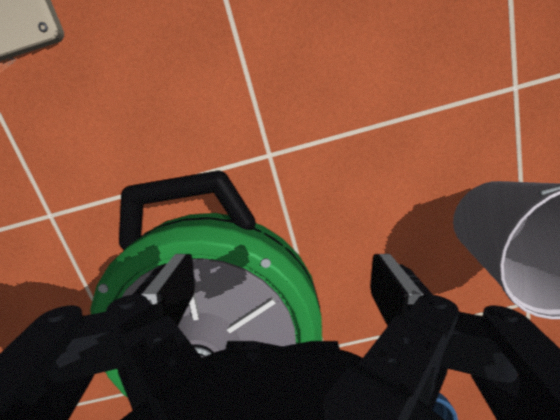

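The wrist view shows the reel partly behind the gripper: handle at (180,190), stub near (205,350), bucket at (530,250). I'll pass over the reel so the stub is in clear view.

```bash

python3 -m inch '[[[-0.1,-0.04,0],[0,0,0]],[[-0.2,-0.08,0],[0,0,0]],[[-0.3,-0.12,0],[0,0,0]],[[-0.4,-0.16,0],[0,0,0]],[[-0.5,-0.2,0],[0,0,0]],[[-0.6,-0.24,0],[0,0,0]],[[-0.7,-0.28,0],[0,0,0]],[[-0.8,-0.32,0],[0,0,0]],[[-0.9,-0.36,0],[0,0,0]],[[-1,-0.4,0],[0,0,0]]]' >/dev/null
python3 -m inch '[[[-0.1,-0.04,0],[0,0,0]],[[-0.2,-0.08,0],[0,0,0]],[[-0.3,-0.12,0],[0,0,0]],[[-0.4,-0.16,0],[0,0,0]],[[-0.5,-0.2,0],[0,0,0]],[[-0.6,-0.24,0],[0,0,0]],[[-0.7,-0.28,0],[0,0,0]],[[-0.8,-0.32,0],[0,0,0]],[[-0.9,-0.36,0],[0,0,0]],[[-1,-0.4,0],[0,0,0]]]' >/dev/null
python3 -m inch '[[[-0.1,-0.04,0],[0,0,0]],[[-0.2,-0.08,0],[0,0,0]],[[-0.3,-0.12,0],[0,0,0]],[[-0.4,-0.16,0],[0,0,0]],[[-0.5,-0.2,0],[0,0,0]],[[-0.6,-0.24,0],[0,0,0]],[[-0.7,-0.28,0],[0,0,0]],[[-0.8,-0.32,0],[0,0,0]],[[-0.9,-0.36,0],[0,0,0]],[[-1,-0.4,0],[0,0,0]]]'
python3 - <<'E'
from h import *
o=manip.get_obs();c=cam("wrist",o);im=manip.camera("wrist");np.save("w6.npy",im);import pickle;pickle.dump(o,open("w6.pkl","wb"))
cv2.imwrite("pics/w6.png",im[:,:,::-1]);print(o["position"],o["joint_pos"],w2px(c,[.478,.162,.166]),w2px(c,[.478,.162,.086]))
E
```

```text
clock: 6.15
position: [0.5396, 0.1524, 0.2313]
ee_rot: [0.132, 0.991, 0.0, -0.0]
ft_force: [-0.8, -0.6, 0.6]
grip_width: 1.001
grasp_force: 0.0
[0.5395975  0.15235713 0.23126762] [-0.7158571   0.19119809  0.41204884  1.65614686 -0.07888937  1.31073832
  1.01486631] (np.float64(271.50818018502684), np.float64(133.2148107075903)) (np.float64(274.40399504728526), np.float64(130.32217694512525))
```

View pics/w6.png

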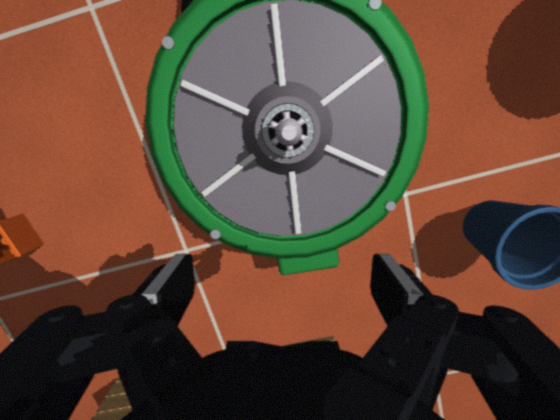

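The wrist view shows the stub tip at (290,131) and six ribs, e.g. (275,5)-(281,85) and (298,233)-(292,173). I'll work out the stub's position and the spline angle from these.

```bash
python3 - <<'E'
from h import *
import pickle
o=pickle.load(open("w6.pkl","rb"));im=np.load("w6.npy");c=cam("wrist",o)
h=cv2.cvtColor(im,cv2.COLOR_RGB2HSV)
# tip
print("tip", px2w(c,290,131,.166))
# ribs: bright pixels in annulus
m=((h[...,2]>185)&(h[...,1]<40)).astype(np.uint8)
yy,xx=np.mgrid[:420,:560];r=np.hypot(xx-289,yy-122);m[(r<48)|(r>112)]=0
n,l,st,ce=cv2.connectedComponentsWithStats(m)
L=[];
for i in range(1,n):
    if st[i,4]<80: continue
    q=np.argwhere(l==i)[:,::-1]; P=np.array([px2w(c,u,v,.088)[:2] for u,v in q]); mu=P.mean(0); d=np.linalg.svd(P-mu)[2][0]
    L.append((mu,d)); print(st[i].tolist(),mu.round(4),"ang mod60",np.degrees(np.arctan2(d[1],d[0]))%60)
A=np.array([[-d[1],d[0]] for mu,d in L]);b=np.array([a@mu for a,(mu,d) in zip(A,L)])
print("centre",np.linalg.lstsq(A,b,rcond=None)[0])
g=cv2.inRange(h,(50,120,50),(80,255,255));gray=((h[...,1]<60)&(h[...,2]>70)&(r<125)).astype(np.uint8)
E
```

```text
tip [0.47989611 0.17450139 0.166     ]
[273, 11, 11, 65, 329] [0.4082 0.1848] ang mod60 51.14141565796135
[329, 56, 54, 43, 359] [0.453  0.2441] ang mod60 51.27284450598212
[184, 81, 60, 32, 336] [0.4348 0.1168] ang mod60 51.22346456051486
[328, 147, 57, 28, 307] [0.5257 0.2302] ang mod60 51.32978138900368
[203, 165, 39, 30, 212] [0.5092 0.1   ] ang mod60 51.18417967048936
[290, 172, 11, 61, 255] [0.5498 0.1631] ang mod60 51.3188602957439
centre [0.48052175 0.17366819]
```

```bash
python3 - <<'E'
from h import *
for n in("top","scene"):
    c=cam(n)
    for P in([.48,.174,.166],[.478,.162,.166],[.48,.174,.0],[.48,.174,.086]): print(n,P,np.round(w2px(c,P),1))
    im=cv2.imread(f"pics/{n}0.png")[:,:,::-1].copy();h=cv2.cvtColor(im,cv2.COLOR_RGB2HSV)
    g=cv2.inRange(h,(50,120,50),(80,255,255));k=max(cv2.findContours(g,0,1)[0],key=cv2.contourArea);print(cv2.fitEllipse(k))
    m=cv2.inRange(h,(0,0,225),(180,40,255)); print(manip.camera_params(n).keys())
top=cv2.imread("pics/top0.png");cv2.imwrite("pics/t2.png",np.hstack([cv2.resize(top[205:240,225:265],(400,350),interpolation=0),cv2.resize(cv2.imread("pics/scene0.png")[220:255,318:358],(400,350),interpolation=0)]))
E
```

```text
top [0.48, 0.174, 0.166] [241.5 221.5]
top [0.478, 0.162, 0.166] [244.9 221.9]
top [0.48, 0.174, 0.0] [246.1 224.4]
top [0.48, 0.174, 0.086] [243.8 222.9]
((244.5782012939453, 222.6005096435547), (71.31934356689453, 77.02542877197266), 0.35871362686157227)
dict_keys(['fov_y', 'cx', 'cy', 'camera_from_world'])
scene [0.48, 0.174, 0.166] [340.6 228.8]
scene [0.478, 0.162, 0.166] [337.8 225.5]
scene [0.48, 0.174, 0.0] [334.2 254.5]
scene [0.48, 0.174, 0.086] [337.3 241.9]
((335.21539306640625, 250.09559631347656), (92.05542755126953, 96.8216323852539), 70.9183120727539)
dict_keys(['fov_y', 'cx', 'cy', 'camera_from_world'])
```

View pics/t2.png

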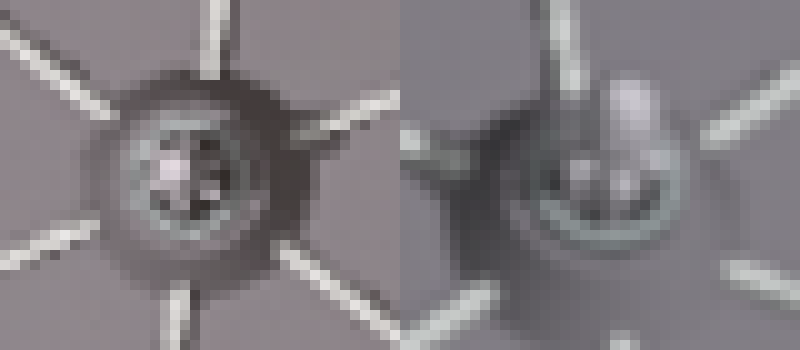

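Top and scene views agree with the wrist result: the nose is at top (242,221.5) and scene (341,229), so the stub is at about (0.480,0.174) with splines at 51.2° mod 60. Next I'll hover over the crank.

```bash

python3 -m inch '[[[-0.02,-0.1,0],[0,0,0]],[[-0.04,-0.2,0],[0,0,0]],[[-0.06,-0.3,0],[0,0,0]],[[-0.08,-0.4,0],[0,0,0]],[[-0.1,-0.5,0.05],[0,0,0]],[[-0.12,-0.6,0.08],[0,0,0]],[[-0.14,-0.7,0.11],[0,0,0]],[[-0.16,-0.8,0.14],[0,0,0]],[[-0.18,-0.9,0.17],[0,0,0]],[[-0.2,-1,0.2],[0,0,0]]]' >/dev/null
python3 -m inch '[[[-0.02,-0.1,0.02],[0,0,0]],[[-0.04,-0.2,0.04],[0,0,0]],[[-0.06,-0.3,0.06],[0,0,0]],[[-0.08,-0.4,0.08],[0,0,0]],[[-0.1,-0.5,0.1],[0,0,0]],[[-0.12,-0.6,0.12],[0,0,0]],[[-0.14,-0.7,0.14],[0,0,0]],[[-0.16,-0.8,0.16],[0,0,0]],[[-0.18,-0.9,0.18],[0,0,0]],[[-0.2,-1,0.2],[0,0,0]]]' >/dev/null
python3 -m inch '[[[-0.02,-0.1,0.02],[0,0,0]],[[-0.04,-0.2,0.04],[0,0,0]],[[-0.06,-0.3,0.06],[0,0,0]],[[-0.08,-0.4,0.08],[0,0,0]],[[-0.1,-0.5,0.1],[0,0,0]],[[-0.12,-0.6,0.12],[0,0,0]],[[-0.14,-0.7,0.14],[0,0,0]],[[-0.16,-0.8,0.16],[0,0,0]],[[-0.18,-0.9,0.18],[0,0,0]],[[-0.2,-1,0.2],[0,0,0]]]' >/dev/null
python3 -m inch '[[[-0.02,-0.1,0.02],[0,0,0]],[[-0.04,-0.2,0.04],[0,0,0]],[[-0.06,-0.3,0.06],[0,0,0]],[[-0.08,-0.4,0.08],[0,0,0]],[[-0.1,-0.5,0.1],[0,0,0]],[[-0.12,-0.6,0.12],[0,0,0]],[[-0.14,-0.7,0.14],[0,0,0]],[[-0.16,-0.8,0.16],[0,0,0]],[[-0.18,-0.9,0.18],[0,0,0]],[[-0.2,-1,0.2],[0,0,0]]]' >/dev/null
python3 -m inch '[[[-0.03,-0.1,0.05],[0,0,0]],[[-0.05,-0.2,0.1],[0,0,-0.09]],[[-0.1,-0.3,0.15],[0,0,-0.18]],[[-0.15,-0.4,0.2],[0,0,-0.27]],[[-0.15,-0.4,0.25],[0,0,-0.36]],[[-0.15,-0.4,0.25],[0,0,-0.45]],[[-0.15,-0.4,0.25],[0,0,-0.45]],[[-0.15,-0.4,0.25],[0,0,-0.45]],[[-0.15,-0.4,0.25],[0,0,-0.45]],[[-0.15,-0.4,0.25],[0,0,-0.45]]]'
python3 - <<'E'
from h import *
o=manip.get_obs();c=cam("wrist",o);im=manip.camera("wrist");np.save("w11.npy",im);import pickle;pickle.dump(o,open("w11.pkl","wb"))
cv2.imwrite("pics/w11.png",im[:,:,::-1]);print(o["position"],o["joint_pos"],w2px(c,[.519,-.207,.038]))
E
```

```text
clock: 11.2
position: [0.52, -0.2067, 0.1473]
ee_rot: [-0.043, 0.999, 0.0, 0.0]
ft_force: [0.5, -0.5, -1.4]
grip_width: 1.002
grasp_force: 0.0
[ 0.52000246 -0.20673912  0.14731316] [-0.2091528   0.27663588  0.59388279  1.7720394  -0.16887219  1.1437893
  2.09500411] (np.float64(281.53623585167213), np.float64(202.81866988087435))
```

View pics/w11.png

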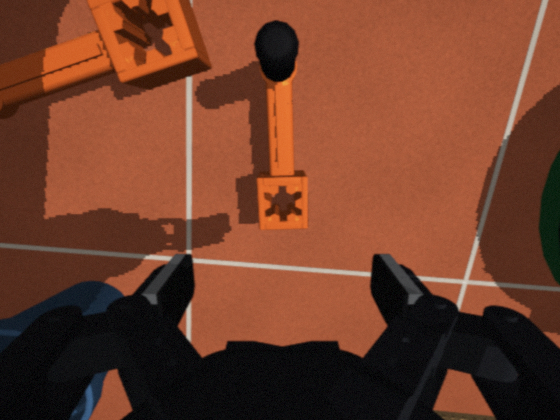

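The wrist view shows the small crank below: hub top face about (260..307,177..230), bore at (284,203), knob at (277,45). The big crank's hub is at (150,30), clear of the fingers. I'll fit the hub's face.

```bash
python3 - <<'E'
from h import *
import pickle
o=pickle.load(open("w11.pkl","rb"));im=np.load("w11.npy");c=cam("wrist",o)
h=cv2.cvtColor(im,cv2.COLOR_RGB2HSV);m=cv2.inRange(h,(5,200,150),(25,255,255))
s=m[172:236,252:314]; 
k=max(cv2.findContours(s,0,1)[0],key=cv2.contourArea)[:,0]+[252,172]
# left/right edges of hub top
rows=range(184,226);l=[];r=[]
for v in rows:
    x=np.where(m[v,252:314])[0]+252; l.append(x.min()); r.append(x.max())
cols=list(range(266,272))+list(range(296,303)); 
bot=[np.where(m[172:236,u])[0].max()+172 for u in range(266,302)]; top=[np.where(m[172:236,u])[0].min()+172 for u in cols]
print(min(l),max(l),min(r),max(r),bot,top)
dark=((h[...,2]<120)&(m==0)).astype(np.uint8);q=np.argwhere(dark[185:222,266:302])+[185,266];print("bore",q.mean(0)[::-1],len(q))
pl=np.polyfit(list(rows),l,1);pr=np.polyfit(list(rows),r,1)
Y=203
L=[[px2w(c,np.polyval(p,v),v,.038) for v in(186,224)] for p in(pl,pr)]
for a,b in L: print("edge",a,b,np.degrees(np.arctan2(*(a-b)[1::-1])))
ctr=px2w(c,(np.polyval(pl,Y)+np.polyval(pr,Y))/2,(np.median(bot)+np.median(top))/2,.038);print("ctr",ctr,"bore",px2w(c,*q.mean(0)[::-1],.038))
kn=px2w(c,277,42,.104);print("knob",kn,"yaw",np.degrees(np.arctan2(*(kn-ctr)[1::-1])),np.linalg.norm((kn-ctr)[:2]))
Rm=R.from_quat(o["ee_rot"]).as_matrix();print("shift tool",Rm.T@(ctr-o["position"]),"toolyaw",np.degrees(np.arctan2(Rm[1,0],Rm[0,0])))
E
```

```text
257 260 304 307 [np.int64(228), np.int64(228), np.int64(228), np.int64(228), np.int64(228), np.int64(228), np.int64(228), np.int64(228), np.int64(228), np.int64(228), np.int64(228), np.int64(228), np.int64(228), np.int64(228), np.int64(228), np.int64(228), np.int64(228), np.int64(228), np.int64(228), np.int64(228), np.int64(228), np.int64(228), np.int64(228), np.int64(228), np.int64(227), np.int64(228), np.int64(227), np.int64(228), np.int64(228), np.int64(228), np.int64(227), np.int64(227), np.int64(227), np.int64(227), np.int64(227), np.int64(227)] [np.int64(178), np.int64(178), np.int64(178), np.int64(178), np.int64(178), np.int64(172), np.int64(177), np.int64(177), np.int64(177), np.int64(177), np.int64(177), np.int64(177), np.int64(177)]
bore [283.62804878 203.83993902] 656
edge [ 0.50580128 -0.22901313  0.038     ] [ 0.54026475 -0.22485768  0.038     ] -173.12471707140386
edge [ 0.50223798 -0.18783983  0.038     ] [ 0.53665666 -0.18316374  0.038     ] -172.2632200332844
ctr [ 0.51866872 -0.20652953  0.038     ] bore [ 0.51976733 -0.20508905  0.038     ]
knob [ 0.40822913 -0.21898736  0.104     ] yaw -173.56411044192146 0.11114000232623511
shift tool [0.00132655 0.00031437 0.10931299] toolyaw -175.0243551792967
```

```bash

python3 -m inch '[[[0.01,0,0.1],[0,0,-0.02]],[[0.01,0,0.2],[0,0,-0.04]],[[0.01,0,0.3],[0,0,-0.04]],[[0.01,0,0.4],[0,0,-0.04]],[[0.01,0,0.5],[0,0,-0.04]],[[0.01,0,0.6],[0,0,-0.04]],[[0.01,0,0.7],[0,0,-0.04]],[[0.01,0,0.8],[0,0,-0.04]],[[0.01,0,0.9],[0,0,-0.04]],[[0.01,0,1],[0,0,-0.04]]]' 1 >/dev/null
python3 -m inch '[[[0,0,0.1],[0,0,0]],[[0,0,0.2],[0,0,0]],[[0,0,0.3],[0,0,0]],[[0,0,0.4],[0,0,0]],[[0,0,0.5],[0,0,0]],[[0,0,0.6],[0,0,0]],[[0,0,0.66],[0,0,0]],[[0,0,0.7],[0,0,0]],[[0,0,0.71],[0,0,0]],[[0,0,0.71],[0,0,0]]]'
python3 -m inch '[[[0,0,0],[0,0,0]],[[0,0,0],[0,0,0]],[[0,0,0],[0,0,0]],[[0,0,0],[0,0,0]],[[0,0,0],[0,0,0]],[[0,0,0],[0,0,0]],[[0,0,0],[0,0,0]],[[0,0,0],[0,0,0]],[[0,0,0],[0,0,0]],[[0,0,0],[0,0,0]]]' 0 90
```

```text
clock: 13.25
position: [0.5192, -0.2069, 0.0106]
ee_rot: [-0.059, 0.998, 0.0, 0.0]
ft_force: [-0.2, 0.6, 0.6]
grip_width: 1.001
grasp_force: 0.0
clock: 14.25
position: [0.5196, -0.207, 0.0111]
ee_rot: [-0.059, 0.998, -0.0, 0.001]
ft_force: [0.4, 1.2, 5.6]
grip_width: 0.501
grasp_force: 92.0
```

```bash

python3 -m inch '[[[0,0,-0.05],[0,0,0]],[[0,0.05,-0.15],[0,0,0]],[[0,0.15,-0.25],[0,0,0]],[[0,0.25,-0.35],[0,0,0]],[[0,0.35,-0.45],[0,0,0]],[[0,0.5,-0.55],[0,0,0]],[[0,0.6,-0.7],[0,0,0]],[[0,0.75,-0.8],[0,0,0]],[[0,0.85,-0.9],[0,0,0]],[[0,1,-1],[0,0,0]]]'
python3 -m inch '[[[0,0.1,-0.1],[0,0,0]],[[0,0.2,-0.2],[0,0,0]],[[0,0.3,-0.3],[0,0,0]],[[0,0.4,-0.4],[0,0,0]],[[0,0.5,-0.5],[0,0,0]],[[0,0.6,-0.6],[0,0,0]],[[0,0.7,-0.7],[0,0,0]],[[0,0.8,-0.8],[0,0,0]],[[0,0.9,-0.9],[0,0,0]],[[0,1,-1],[0,0,0]]]' >/dev/null
python3 -m inch '[[[0,0.1,-0.1],[0,0,0]],[[0,0.2,-0.2],[0,0,0]],[[0,0.3,-0.25],[0,0,0]],[[0,0.4,-0.25],[0,0,0]],[[0,0.5,-0.25],[0,0,0]],[[0,0.6,-0.25],[0,0,0]],[[0,0.7,-0.25],[0,0,0]],[[0,0.8,-0.25],[0,0,0]],[[0,0.9,-0.25],[0,0,0]],[[0,1,-0.25],[0,0,0]]]'
python3 -m inch '[[[0,0.1,0],[0,0,0]],[[0,0.2,0],[0,0,0]],[[-0.02,0.3,0],[0,0,0]],[[-0.03,0.4,0],[0,0,0]],[[-0.04,0.5,0],[0,0,0.07]],[[-0.05,0.6,0],[0,0,0.14]],[[-0.06,0.7,0],[0,0,0.21]],[[-0.06,0.8,0],[0,0,0.28]],[[-0.06,0.9,0],[0,0,0.34]],[[-0.06,1,0],[0,0,0.34]]]'
python3 - <<'E'
from h import *
o=manip.get_obs();c=cam("wrist",o);im=manip.camera("wrist");np.save("w16.npy",im);import pickle;pickle.dump(o,open("w16.pkl","wb"))
cv2.imwrite("pics/w16.png",im[:,:,::-1])
Rm=R.from_quat(o["ee_rot"]).as_matrix();print("shift/.08",Rm.T@(np.array([.4803,.1737,.19])-o["position"])/.08,"yaw",np.degrees(np.arctan2(Rm[1,0],Rm[0,0])),o["joint_pos"])
print(w2px(c,[.4803,.1737,.166]))
E
```

```text
clock: 15.25
position: [0.5096, -0.1272, 0.0915]
ee_rot: [-0.059, 0.998, -0.0, 0.0]
ft_force: [0.1, -0.1, -2.7]
grip_width: 0.498
grasp_force: 91.5
clock: 17.25
position: [0.4905, 0.0321, 0.1904]
ee_rot: [-0.059, 0.998, 0.0, -0.0]
ft_force: [0.5, -0.8, -3.9]
grip_width: 0.5
grasp_force: 91.6
clock: 18.25
position: [0.4858, 0.1121, 0.1905]
ee_rot: [0.074, 0.997, 0.0, -0.0]
ft_force: [-0.9, -0.1, -3.5]
grip_width: 0.496
grasp_force: 91.6
shift/.08 [0.1823268  0.75105215 0.00581942] yaw 171.48037963645237 [-0.67080187  0.07367091  0.37100918  1.8622724  -0.02857517  1.21081212
  1.1314605 ]
(np.float64(383.2666444013129), np.float64(217.98019028849973))
```

View pics/w16.png

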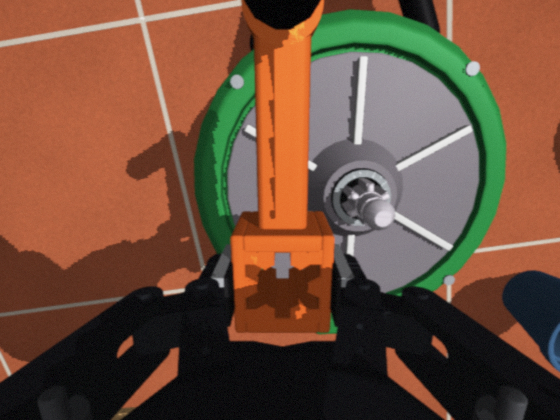

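The wrist view shows the crank held square in the fingers, with the bore at about (283,290) and the arm straight up the picture. The stub tip is at (378,215) with ribs around it. I'll refine the offset between bore and stub in this one view.

```bash
python3 - <<'E'
from h import *
import pickle
o=pickle.load(open("w16.pkl","rb"));im=np.load("w16.npy");c=cam("wrist",o)
h=cv2.cvtColor(im,cv2.COLOR_RGB2HSV)
t=px2w(c,378,214,.166);print("tip",t)
m=((h[...,2]>185)&(h[...,1]<40)).astype(np.uint8)
yy,xx=np.mgrid[:420,:560];r=np.hypot(xx-358,yy-175);m[(r<48)|(r>125)]=0
n,l,st,ce=cv2.connectedComponentsWithStats(m);L=[]
for i in range(1,n):
    if st[i,4]<60 or min(st[i,2:4])>70: continue
    q=np.argwhere(l==i)[:,::-1]; P=np.array([px2w(c,u,v,.088)[:2] for u,v in q]); mu=P.mean(0); d=np.linalg.svd(P-mu)[2][0]
    L.append((mu,d)); print(st[i].tolist(),mu.round(4),np.degrees(np.arctan2(d[1],d[0]))%60)
A=np.array([[-d[1],d[0]] for mu,d in L]);b=np.array([a@mu for a,(mu,d) in zip(A,L)]);print("ribs centre",np.linalg.lstsq(A,b,rcond=None)[0])
W=c[0];Rm=R.from_quat(o["ee_rot"]).as_matrix();p=o["position"]
for uv in((283,290),(234,236),(333,236),(283,332)): print("hub tool xy",uv,(Rm.T@(px2w(c,*uv,p[2]+.027)-p))[:2].round(4))
# hub outline rows
mo=cv2.inRange(h,(5,150,60),(25,255,255))
for v in(245,270,300,320): x=np.where(mo[v,225:345])[0]+225;print(v,x.min(),x.max())
print([int(h[v,243,2]) for v in range(205,345,3)])
print("shift tool mm",(Rm.T@(np.r_[t[:2],p[2]]-p))*1000)
E
```

```text
tip [0.4773725  0.17077517 0.166     ]
[356, 56, 12, 72, 522] [0.4039 0.1867] 51.37620564673068
[246, 125, 10, 11, 71] [0.4196 0.0971] 41.18709484885664
[404, 126, 68, 41, 490] [0.4544 0.2448] 51.36440030407719
[375, 209, 77, 41, 575] [0.5217 0.2213] 57.69385739131818
[348, 235, 7, 20, 110] [0.5298 0.1675] 52.77477077383843
ribs centre [0.49004702 0.16927087]
hub tool xy (283, 290) [-0.002   0.0007]
hub tool xy (234, 236) [ 0.0234 -0.0197]
hub tool xy (333, 236) [0.0234 0.0215]
hub tool xy (283, 332) [-0.0237  0.0007]
245 231 333
270 232 331
300 234 330
320 231 329
[134, 133, 111, 81, 89, 120, 123, 123, 130, 130, 136, 202, 203, 207, 201, 225, 230, 230, 229, 231, 227, 227, 228, 228, 229, 231, 231, 216, 128, 128, 128, 126, 128, 128, 126, 127, 125, 128, 128, 129, 126, 130, 131, 177, 179, 134, 13]
shift tool mm [1.70480567e+01 5.67579318e+01 2.87832996e-03]
```

```bash

python3 -m inch '[[[0.03,0.1,0],[0,0,0]],[[0.06,0.2,0],[0,0,0]],[[0.09,0.3,0],[0,0,0]],[[0.12,0.4,0],[0,0,0]],[[0.14,0.5,0],[0,0,0]],[[0.16,0.6,0],[0,0,0]],[[0.18,0.7,0],[0,0,0]],[[0.185,0.74,0],[0,0,0]],[[0.185,0.74,0],[0,0,0]],[[0.185,0.74,0],[0,0,0]]]'
python3 - <<'E'
from h import *
o=manip.get_obs();c=cam("wrist",o);im=manip.camera("wrist")
s=manip.camera("scene");u,v=map(int,w2px(cam("scene"),[.48,.1735,.17]));t=manip.camera("top");a,b=map(int,w2px(cam("top"),[.48,.1735,.17]))
f=lambda x,n:cv2.resize(x,(n,n),interpolation=2)
out=np.hstack([f(im[210:350,213:353],400),f(s[v-40:v+40,u-40:u+40],400)])
cv2.imwrite("pics/x17.png",out[:,:,::-1]);print(u,v)
E
```

```text
clock: 19.3
position: [0.48, 0.1718, 0.1905]
ee_rot: [0.074, 0.997, -0.0, -0.0]
ft_force: [-0.7, -1.0, -2.6]
grip_width: 0.496
grasp_force: 91.6
340 227
```

View pics/x17.png

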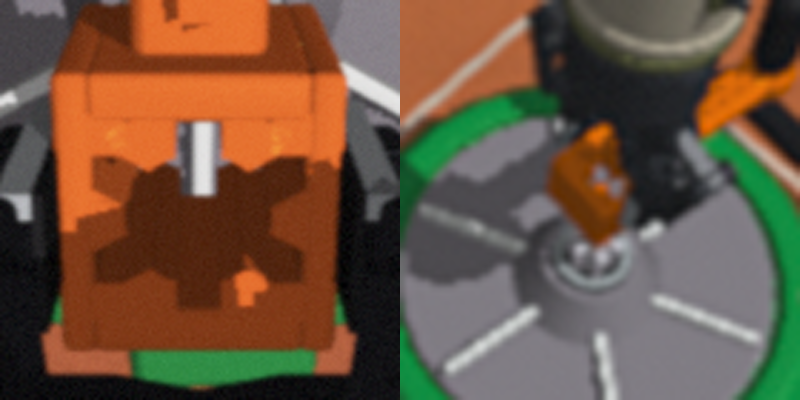

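The left crop shows the bore at (200,235), with a grey-white line centred in the groove towards the arm, so the turn looks right. In the right crop the hub hangs just over the stub at (600,240). I'll lower it gently and watch the force.

```bash

python3 -m inch '[[[0,0.01,0.03],[0,0,0]],[[0,0.01,0.06],[0,0,0]],[[0,0.01,0.09],[0,0,0]],[[0,0.01,0.12],[0,0,0]],[[0,0.01,0.15],[0,0,0]],[[0,0.01,0.17],[0,0,0]],[[0,0.01,0.19],[0,0,0]],[[0,0.01,0.21],[0,0,0]],[[0,0.01,0.22],[0,0,0]],[[0,0.01,0.22],[0,0,0]]]'
python3 -c "
from workcell import manip;o=manip.get_obs();print(o['position'],o['ft_force'],o['torque'])"
```

```text
clock: 20.45
position: [0.4801, 0.1729, 0.1728]
ee_rot: [0.074, 0.997, 0.0, -0.0]
ft_force: [-0.1, 0.3, -2.9]
grip_width: 0.498
grasp_force: 91.6
[0.48005474 0.17294314 0.172806  ] [-0.05531612  0.27171721 -2.94421323] [-0.00692323 -0.00495329 -0.009497  ]
```

```bash

python3 -m inch '[[[0,0,0.03],[0,0,0]],[[0,0,0.06],[0,0,0]],[[0,0,0.09],[0,0,0]],[[0,0,0.12],[0,0,0]],[[0,0,0.15],[0,0,0]],[[0,0,0.18],[0,0,0]],[[0,0,0.21],[0,0,0]],[[0,0,0.24],[0,0,0]],[[0,0,0.26],[0,0,0]],[[0,0,0.28],[0,0,0]]]'
python3 -c "
from workcell import manip;o=manip.get_obs();print(o['position'],o['ft_force'],o['torque'])"
```

```text
clock: 21.45
position: [0.4801, 0.173, 0.1504]
ee_rot: [0.074, 0.997, 0.0, -0.0]
ft_force: [0.6, -0.0, -3.9]
grip_width: 0.501
grasp_force: 91.6
[0.48010031 0.17295599 0.15036282] [ 0.59423337 -0.04205474 -3.93415266] [ 0.0101235  -0.05684323  0.02825326]
```

```bash

python3 -m inch '[[[0,0,0.01],[0,0,0]],[[0,0,0.02],[0,0,0]],[[0,0,0.03],[0,0,0]],[[0,0,0.04],[0,0,0]],[[0,0,0.05],[0,0,0]],[[0,0,0.06],[0,0,0]],[[0,0,0.07],[0,0,0]],[[0,0,0.08],[0,0,0]],[[0,0,0.09],[0,0,0]],[[0,0,0.09],[0,0,0]]]'
python3 -c "
from workcell import manip;o=manip.get_obs();print(o['position'],o['ft_force'],o['torque'])"
```

```text
clock: 22.45
position: [0.48, 0.1729, 0.1432]
ee_rot: [0.074, 0.997, -0.0, -0.0]
ft_force: [-0.1, 0.3, -2.2]
grip_width: 0.499
grasp_force: 91.6
[0.48001964 0.17291997 0.14317651] [-0.13106306  0.27432001 -2.16940646] [-0.01306614 -0.07199562  0.00342663]
```

No contact force about 5 mm below the spline ends, so the splines have meshed. I'll slide down to just above the washer.

```bash

python3 -m inch '[[[0,0,0.02],[0,0,0]],[[0,0,0.04],[0,0,0]],[[0,0,0.06],[0,0,0]],[[0,0,0.08],[0,0,0]],[[0,0,0.1],[0,0,0]],[[0,0,0.12],[0,0,0]],[[0,0,0.14],[0,0,0]],[[0,0,0.16],[0,0,0]],[[0,0,0.17],[0,0,0]],[[0,0,0.17],[0,0,0]]]'
python3 -c "
from workcell import manip;o=manip.get_obs();print(o['position'],o['ft_force'],o['torque'])"
```

```text
clock: 23.45
position: [0.48, 0.1729, 0.1296]
ee_rot: [0.074, 0.997, 0.0, -0.0]
ft_force: [-0.7, -0.2, -2.1]
grip_width: 0.501
grasp_force: 91.6
[0.48003228 0.17294033 0.12958095] [-0.72272219 -0.23325629 -2.10238775] [-0.04179118 -0.03662991  0.03689817]
```

```bash

python3 -m inch '[[[0,0,0.01],[0,0,0]],[[0,0,0.02],[0,0,0]],[[0,0,0.03],[0,0,0]],[[0,0,0.04],[0,0,0]],[[0,0,0.05],[0,0,0]],[[0,0,0.06],[0,0,0]],[[0,0,0.06],[0,0,0]],[[0,0,0.06],[0,0,0]],[[0,0,0.06],[0,0,0]],[[0,0,0.06],[0,0,0]]]'
python3 -c "
from workcell import manip;o=manip.get_obs();print(o['position'],o['ft_force'],o['torque'])"
```

```text
clock: 24.45
position: [0.4802, 0.173, 0.1252]
ee_rot: [0.074, 0.997, 0.0, 0.0]
ft_force: [-2.7, -0.9, 6.1]
grip_width: 0.499
grasp_force: 92.1
[0.48017445 0.17302242 0.12519571] [-2.68550434 -0.92174547  6.06688473] [-0.3434244   0.65262555 -0.01282159]
```

```bash

python3 -m inch '[[[0,0,0.005],[0,0,0]],[[0,0,0.01],[0,0,0]],[[0,0,0.015],[0,0,0]],[[0,0,0.02],[0,0,0]],[[0,0,0.025],[0,0,0]],[[0,0,0.025],[0,0,0]],[[0,0,0.025],[0,0,0]],[[0,0,0.025],[0,0,0]],[[0,0,0.025],[0,0,0]],[[0,0,0.025],[0,0,0]]]'
python3 -c "
from workcell import manip;o=manip.get_obs();print(o['position'],o['ft_force'],o['torque'])"
```

```text
clock: 25.45
position: [0.4802, 0.173, 0.1235]
ee_rot: [0.074, 0.997, 0.0, 0.0]
ft_force: [-4.0, -2.0, 8.1]
grip_width: 0.501
grasp_force: 92.4
[0.48019996 0.17300509 0.1234636 ] [-4.03722139 -2.01030943  8.13538007] [-0.47531686  0.87218388  0.01142336]
```

```bash

python3 -m inch '[[[0,0,0.004],[0,0,0]],[[0,0,0.008],[0,0,0]],[[0,0,0.012],[0,0,0]],[[0,0,0.016],[0,0,0]],[[0,0,0.02],[0,0,0]],[[0,0,0.02],[0,0,0]],[[0,0,0.02],[0,0,0]],[[0,0,0.02],[0,0,0]],[[0,0,0.02],[0,0,0]],[[0,0,0.02],[0,0,0]]]'
python3 -c "
from workcell import manip;o=manip.get_obs();print(o['position'],o['ft_force'],o['torque'])"
```

```text
clock: 26.45
position: [0.4802, 0.173, 0.123]
ee_rot: [0.074, 0.997, 0.0, 0.0]
ft_force: [-9.7, -3.9, 20.7]
grip_width: 0.495
grasp_force: 94.5
[0.48022476 0.17303123 0.12297875] [-9.66028    -3.90483812 20.65692993] [-1.00847985  2.05981633  0.02130134]
```

```bash

python3 -m inch '[[[0.002,0,0],[0,0,0]],[[0.004,-0.001,0],[0,0,0]],[[0.006,-0.002,0],[0,0,0]],[[0.008,-0.003,0],[0,0,0]],[[0.008,-0.003,0],[0,0,0]],[[0.008,-0.003,0],[0,0,0]],[[0.008,-0.003,0],[0,0,0]],[[0.008,-0.003,0],[0,0,0]],[[0.008,-0.003,0],[0,0,0]],[[0.008,-0.003,0],[0,0,0]]]'
python3 - <<'E'
from h import *
o=manip.get_obs();print(o['position'],o['ft_force'],o['torque'])
im=manip.camera("wrist");s=manip.camera("scene");u,v=338,232
f=lambda x:cv2.resize(x,(400,400),interpolation=2)
cv2.imwrite("pics/x26.png",np.hstack([f(im[200:350,208:358]),f(s[v-50:v+50,u-50:u+50])])[:,:,::-1])
E
```

```text
clock: 27.45
position: [0.4802, 0.173, 0.123]
ee_rot: [0.074, 0.997, 0.001, 0.001]
ft_force: [-5.9, -1.7, 17.8]
grip_width: 0.502
grasp_force: 93.9
[0.48020332 0.17300084 0.12298745] [-5.91128118 -1.66611099 17.79804343] [-0.80364836  1.35798035 -0.0118926 ]
```

View pics/x26.png

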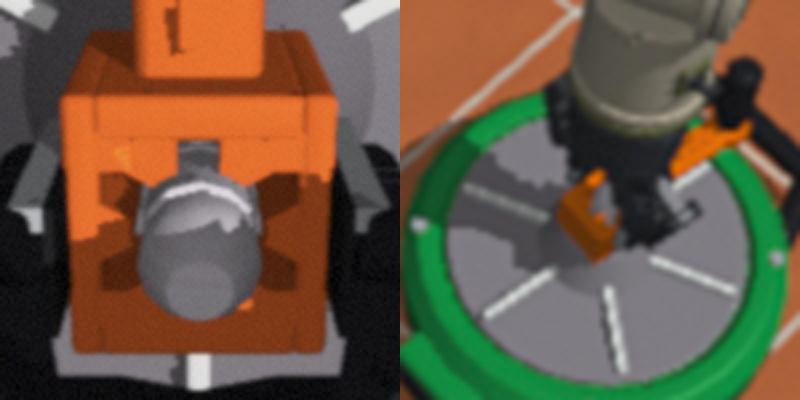

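The left crop shows the nose standing through the bore at (200,240) with the groove just clear of the hub top. The right crop shows the hub flat on the seat. The upward push is about 20 N against the washer's 12 N, so it is fully home.

```bash
python3 -c "
from workcell import manip;print(manip.hand_in())"
```

```text
the job is handed in; nothing more can be done
None
```

The smaller crank is on the splines and pressed fully down on the seat with about 20 N, more than the washer's 12 N, and I handed the job in at about 27.5 s while still holding it; no verdict came back.

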